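# Open the push-and-turn medicine bottle

### The job

Open the medicine bottle that is clamped in the grey stand: press its white safety cap down and, keeping it pressed, turn it anticlockwise (seen from above) until it is free, then lift it straight off. Finish while still holding the cap in the gripper, upright and still, a few centimetres straight above the open bottle: do not put it down or let go. Leave the glass mug, the yoghurt pot and the teaspoon where they are.

Things in the scene. Friction and masses are not known exactly. Their poses are not given: they have to be found in the camera images.
- bottle: amber medicine bottle with white and blue label bands, clamped in a grey stand stuck to the worktop; one fixed body, cannot move. Origin: under the stand's centre at worktop height, on the bottle's axis; z up. Stand foot 136 x 124 x 19 mm; jaws and a black knob (reaching 72 mm to the body's -y) stay below 70 mm. Bottle 68 mm across to 108 mm high, tapering to a flat shoulder 57 mm across at 122 mm
- bottle_mouth (a point): centre of the rim of the bottle's neck, on its axis, 145.5 mm above the worktop. Neck and lugs are 45 mm across. A white sprung plug 22 mm across stands 9 mm out of the neck and stays there when the cap is off
- cap: white ribbed round safety cap, red arrows on top, 56 mm across, 34 mm high, about 35 g, open below; any finger direction grips it. Origin: centre of its underside, z up. Closed: on the bottle's axis, underside 128.5 mm and top 162.5 mm above the worktop, x axis along the bottle's x within a few degrees; it then cannot be pulled off or turned. The underside is clear of neck and plug after 27 mm of lift
- cap_top (a point): centre of the cap's top face, 34 mm above its underside. How it opens: press down more than 3.5 mm (5 to 7 N of spring; it meets the shoulder at 6.5 mm) and, still pressed, turn anticlockwise seen from above. From 0.65 rad (37 degrees) on it is free to lift; at 1.6 rad (92 degrees) it meets a stop; about 1.1 rad (65 degrees) is right
- glass_mug: clear glass mug with a handle, 77 x 102 x 80 mm high, standing loose near the bottle; origin under its middle. To be left alone
- yoghurt_pot: yoghurt pot, 72 mm across, 71 mm high, standing loose near the bottle; origin under its middle. To be left alone
- teaspoon: steel teaspoon, 130 x 26 x 11 mm, lying loose near the bottle; origin under its middle. To be left alone
Not all that is in view belongs to the job. Of the things like the cap, leave any that is pink; of the rest the larger one is meant.

How it is judged:
By the outcome, as a careful person would: the job done as asked, in the order asked, and still so for the second after the job is handed in, while the arm keeps its last pose, push and grip.
It also fails if it takes over 35 s, if anything falls off the work surface, if the arm or the gripper's body presses on something with over 40 N, if the wrist force passes 120 N, or if a joint passes its speed limit or range.

### The arm

A 6-joint arm with a two-finger parallel gripper is mounted at the origin on a cart in front of the work surface, level with it; the furniture and walls round the work are solid. World frame = base frame: x ahead of the robot, y to its left, z up, the work surface at z = 0. Lengths are in mm, angles in rad, forces in N, time in s.
With the tool pointing down it reaches from about 350 to 975 mm from the base axis. Payload 7.1 kg.
Tool frame: the origin (TCP) lies between the finger pads; the fingertips stand 19 mm ahead of it and the grasp point (between the pads) is the TCP (ctrl.finger_overhang is the distance from the TCP to the fingertips, in mm); z points along the fingers, y is the line along which they close (so a half turn about z gives the same grasp; the last joint's range is limited). The gripper opens to 88 mm and grips with 3 to 60 N. Pads are 20 mm wide; open, the fingers measure 115 mm over their backs; the gripper's body (75 mm by 178 mm) begins 61 mm behind the grasp point.
Start: joints at [1.149, 0.423, 1.63, -0, 1.089, -0.019], TCP at [244.965, 574.976, 241.675] pointing down, gripper open.
Joint ranges: [-3, 3], [-0.9, 2.11], [0.09, 2.58], [-1.31, 4.45], [0.11, 2.69], [-2.54, 2.54]. Speed limits (rad/s): [2.39, 2.39, 3.01, 3.14, 3.14, 3.14].

### API

Orientations are given as a rotation vector (axis times angle).
In Python, from workcell import ctrl gives the robot as it stands. The module is installed in compiled form; this text tells all that it offers.
- The arm moves only by the tool arm_command, never from a script. Its argument "rows" is one flat list of numbers, 7 for each row, row after row: the turn, a rotation vector about the tool's x, y, z scaled (see below), then the shift along the tool's x, y, z scaled (see below), then the opening, from -1 (shut) to 1 (fully open). A call has 1 to 5 rows; each row is the pose to reach, as a shift and turn from the pose commanded when the call began, along the tool's axes at that moment, turning the shorter way round; what a row does not reach only later rows make up. The controller multiplies each number of a shift by 80 mm and each number of a turn by 180 degrees. A row lasts 1/10 s, in which the tool goes at most 50 mm and 8.59 degrees, less where a joint would pass 70% of its speed; a pose out of reach is approached as far as the arm can. A call with a number of a shift or a turn outside -1 to 1 is refused whole. A call with a gripper value outside its range is refused whole. The fingers move at their own pace and stop on an object; the grip force is fixed at half the most. Time passes only in rows, so rows that repeat a pose let the fingers close. It gives the time, the measured TCP pose, the force, the opening and the grip force at its end, in the units of the state.
- ctrl.get_obs(): the state, without advancing time (a new reading comes with each control period).
- ctrl.get_image(name): name is "side" or "top" or "wrist"; returns (picture, depth): 400x640x3 uint8, red, green, blue; 400x640 float32, mm along the optical axis (not along the pixel's ray), 0 where there is no reading.
- ctrl.camera_params(name): a dict with "camera_matrix" (3x3 intrinsics, pixels), "k1" (the pictures are not rectified: a ray, as slopes to the right and down, at radius r is drawn at 1 + k1 r^2 times it, then the intrinsics apply), "world_to_cam" (4x4, takes a point from world to camera coordinates); the wrist camera has in their place "tool_from_camera" (4x4, takes a point from camera to tool coordinates, whose origin is the TCP and whose axes are the flange's). Camera axes: x right, y down, z forward; pixel columns grow to the right and rows downward; lengths in mm; the calibration is good to about 2 mm. A picture is of the moment at which its call begins: read the wrist's pose just before it. camera_params takes no time and is no camera call.
- ctrl.close_job(): hands the job in; it is judged then, once.
The state is a dict: "t": time; "qpos": joint angles; "qvel": joint speeds; "joint_torque": joint torques, N m; "ee_pos": TCP position; "orientation": TCP orientation; "ft_force": force on the tool from outside, world axes, zero at the start; "moment": the same for the moment, N m; "width": finger opening in mm; "grasp_force": force on a finger pad.
Only numpy, scipy, OpenCV 4.12 (cv2) and the standard library are available. Lean on these libraries where they do the work, as an engineer would, in place of code of your own. Each camera call takes 0.05 s, during which the arm holds its last target. There are 200 camera calls.

## Working session

There is one attempt and no reset: what is moved stays moved. The work goes in short steps, Python scripts to look and compute and a tool call to move; the robot and the scene stay as the last step left them, time stands still between calls to the robot, and variables do not carry over. Pictures are saved under pics/ and viewed, at most 10 in all, crops included, and the job is handed in when it is done.

Besides the shell and the picture viewer there is one more tool, called after "Call:" by a JSON object that holds its "name" and its "arguments". arm_command: Moves the arm, as the interface text tells. Shifts and turns lie within -1 to 1; 1 stands for 80 mm of shift or 180 degrees of turn. Its arguments: {"type":"object","properties":{"rows":{"type":"array","items":{"type":"number"}}},"required":["rows"]}

```bash
mkdir -p pics; cat > h.py <<'E'
import numpy as np, cv2
from workcell import ctrl
from scipy.spatial.transform import Rotation as R
def snap(n):
    o=ctrl.get_obs(); im,d=ctrl.get_image(n); p=ctrl.camera_params(n)
    if n=="wrist":
        T=np.eye(4);T[:3,:3]=R.from_rotvec(o["orientation"]).as_matrix();T[:3,3]=o["ee_pos"]
        C=T@np.array(p["tool_from_camera"])
    else: C=np.linalg.inv(np.array(p["world_to_cam"]))
    return im,d,np.array(p["camera_matrix"]),p["k1"],C
def ray(px,K,k1,C):
    q=np.linalg.solve(K,[px[0],px[1],1])[:2]; u=q.copy()
    for _ in range(20): u=q/(1+k1*(u@u))
    return C[:3,3],C[:3,:3]@np.array([u[0],u[1],1])
def onplane(px,z,K,k1,C):
    o,d=ray(px,K,k1,C); return o+d*(z-o[2])/d[2]
def bydepth(px,dep,K,k1,C):
    o,d=ray(px,K,k1,C); return o+d*dep
E
python3 - <<'E'
from h import *
for n in ("top","side","wrist"):
    im,d,K,k1,C=snap(n); cv2.imwrite(f"pics/{n}0.png",im[:,:,::-1]); np.savez(f"{n}0.npz",im=im,d=d,K=K,k1=k1,C=C)
    print(n,C.round(2).tolist(),K[0,0],k1)
o=ctrl.get_obs();print(o["ee_pos"],o["orientation"],o["width"],o["t"],ctrl.finger_overhang)
E
```

```text
top [[0.03, -1.0, 0.06, 509.64], [-1.0, -0.03, 0.03, 70.92], [-0.03, -0.06, -1.0, 1124.01], [0.0, 0.0, 0.0, 1.0]] 416.3922757224481 0.0251219875934276
side [[1.0, 0.04, -0.03, 604.46], [0.05, -0.39, 0.92, -878.56], [0.02, -0.92, -0.39, 528.09], [0.0, 0.0, 0.0, 1.0]] 449.63015738914646 -0.0002888601115646144
wrist [[0.39, 0.89, 0.24, 178.89], [0.92, -0.38, -0.11, 602.45], [-0.0, 0.26, -0.96, 383.32], [0.0, 0.0, 0.0, 1.0]] 325.30035863576734 0.011127131097874512
[244.81820631 574.6227852  241.08309408] [-6.28388210e-01 -3.07786357e+00  1.80188977e-03] 87.68881272179277 0.15 19.0
```

View pics/top0.png

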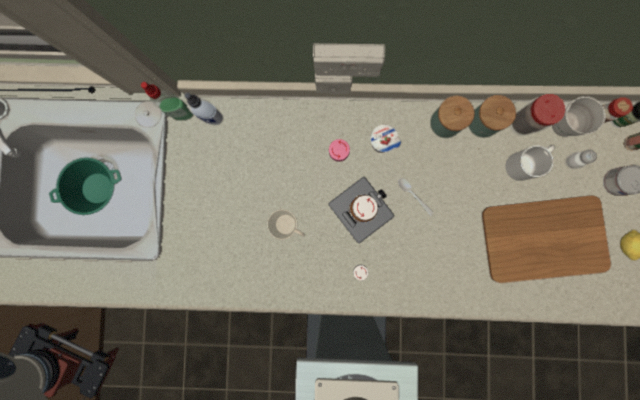

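View pics/side0.png

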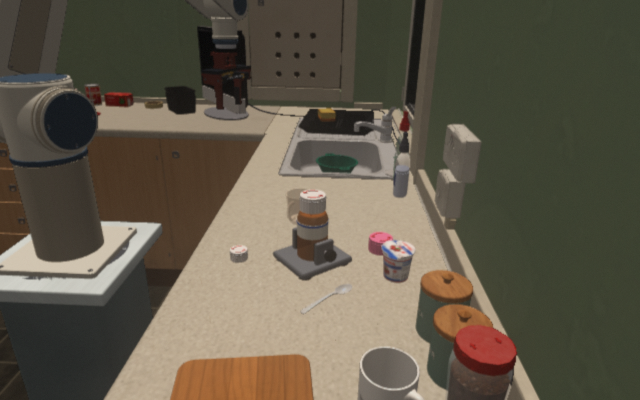

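The top view shows the bottle with its cap at about (365,207), the mug at (287,225), pot at (385,139), spoon at (415,197), a pink decoy at (339,150) and a small decoy at (360,272). In the side view the cap's top is at about (313,196).

```bash
python3 - <<'E'
from h import *
V={}
for n,(cx,cy),w in (("top",(365,207),22),("side",(313,202),20)):
    f=np.load(f"{n}0.npz");im,d=f["im"],f["d"];hsv=cv2.cvtColor(im,cv2.COLOR_RGB2HSV)
    A=(f["K"],float(f["k1"]),f["C"]);V[n]=A
    P=[]
    for v in range(cy-w,cy+w):
        for u in range(cx-w,cx+w):
            if d[v,u]>0:
                p=bydepth((u,v),d[v,u],*A)
                if 130<p[2]<200: P.append([u,v,*p])
    P=np.array(P)
    t=P[P[:,4]>P[:,4].max()-8] if n=="side" else P
    print(n,len(P),"z pct",np.percentile(P[:,4],[5,50,95]).round(1),"min",P.min(0).round(1),"max",P.max(0).round(1),"mean top",t.mean(0).round(1))
    (c,r)=cv2.minEnclosingCircle(P[:,:2].astype(np.float32));print(c,r,onplane(c,162.5,*A).round(1))
    crop=cv2.resize(im[cy-40:cy+40,cx-50:cx+50,::-1],None,fx=4,fy=4,interpolation=cv2.INTER_CUBIC)
    cv2.imwrite(f"pics/{n}c.png",crop)
ims=[cv2.imread(f"pics/{n}c.png") for n in ("top","side")]
cv2.imwrite("pics/both.png",np.hstack(ims))
E
```

```text
top 468 z pct [158.4 161.9 164.5] min [353.  196.  525.5 -29.9 130.9] max [377.  219.  578.9  25.2 167.8] mean top [364.7 207.5 552.1  -1.5 161.4]
(364.7320251464844, 207.51307678222656) 12.278794288635254 [552.   -1.6 162.5]
side 588 z pct [132.7 155.5 164. ] min [299.  190.  526.3 -34.6 130. ] max [325.  214.  582.4  23.7 165.1] mean top [312.3 195.7 555.   -9.4 162.4]
(312.17999267578125, 201.5) 14.852784156799316 [556.7 -40.5 162.5]
```

View pics/both.png

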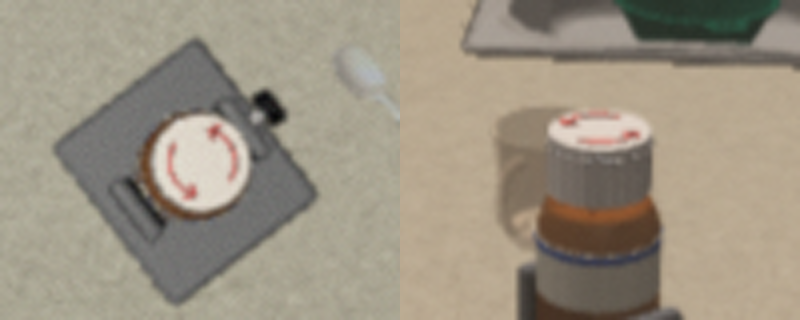

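The crop shows the cap's top, with anticlockwise red arrows, at about (364.8,207.4) in the top view. The rim looks clear of everything else. I'll turn the tool square to the world axes first, then travel.

Call:
{"name": "arm_command", "arguments": {"rows": [0,0,0.0475,0,0,-0.2,1,0,0,0.095,0,0,-0.4,1,0,0,0.1425,0,0,-0.7,1,0,0,0.19,0,0,-0.7,1,0,0,0.2375,0,0,-0.7,1]}}

```text
t: 0.65
ee_pos: [245.1, 575.2, 298.4]
orientation: [-1.715, -2.632, -0.002]
ft_force: [-0.5, -0.1, 1.0]
width: 87.8
grasp_force: 0.0
```

Call:
{"name": "arm_command", "arguments": {"rows": [0,0,0.0475,0,0,0,1,0,0,0.095,0,0,0,1,0,0,0.135,0,0,0,1,0,0,0.135,0,0,0,1]}}

```text
t: 1.05
ee_pos: [244.9, 574.8, 297.3]
orientation: [2.225, 2.218, -0.001]
ft_force: [0.3, -0.2, -0.6]
width: 88.0
grasp_force: 0.0
```

```bash
python3 - <<'E'
from h import *
o=ctrl.get_obs();print(o["ee_pos"],R.from_rotvec(o["orientation"]).as_matrix().round(3),o["qpos"],o["t"])
f={n:np.load(n+"0.npz") for n in("top","side")}
rs=[ray(c,f[n]["K"],float(f[n]["k1"]),f[n]["C"]) for n,c in(("top",(364.8,207.4)),("side",(312.8,194.5)))]
A=np.zeros((3,3));b=np.zeros(3)
for c,d in rs:
    d=d/np.linalg.norm(d);M=np.eye(3)-np.outer(d,d);A+=M;b+=M@c
print(np.linalg.solve(A,b))
E
```

```text
[244.9040656  574.77917076 297.34811817] [[ 0.003  1.    -0.   ]
 [ 1.    -0.003 -0.001]
 [-0.001 -0.    -1.   ]] [1.14895763e+00 3.67250348e-01 1.57911251e+00 5.96435797e-06
 1.19588678e+00 1.15233601e+00] 1.05
[553.90300326  -1.71441033 161.66741199]
```

Call:
{"name": "arm_command", "arguments": {"rows": [0,0,0,-0.5,0.25,0,1,0,0,0,-1,0.5,0,1,0,0,0,-1,0.5,0,1]}}

```text
t: 1.35
ee_pos: [286.0, 491.1, 297.3]
orientation: [2.222, 2.219, -0.003]
ft_force: [0.1, 0.5, 0.6]
width: 87.6
grasp_force: 0.0
```

Call:
{"name": "arm_command", "arguments": {"rows": [0,0,0,-0.5,0.25,0,1,0,0,0,-1,0.5,0,1,0,0,0,-1,0.5,0,1]}}

```text
t: 1.65
ee_pos: [325.7, 411.7, 297.6]
orientation: [2.223, 2.218, -0.002]
ft_force: [-0.4, 0.9, -0.6]
width: 87.8
grasp_force: 0.0
```

Call:
{"name": "arm_command", "arguments": {"rows": [0,0,0,-0.5,0.25,0,1,0,0,0,-1,0.5,0,1,0,0,0,-1,0.5,0,1]}}

```text
t: 1.95
ee_pos: [365.6, 332.3, 297.7]
orientation: [2.224, 2.218, -0.001]
ft_force: [-0.3, -0.1, -0.1]
width: 87.9
grasp_force: 0.0
```

Call:
{"name": "arm_command", "arguments": {"rows": [0,0,0,-0.5,0.25,0,1,0,0,0,-1,0.5,0,1,0,0,0,-1,0.5,0,1]}}

```text
t: 2.25
ee_pos: [405.7, 252.7, 297.8]
orientation: [2.225, 2.217, 0.0]
ft_force: [0.2, -0.7, -0.4]
width: 88.0
grasp_force: 0.0
```

Call:
{"name": "arm_command", "arguments": {"rows": [0,0,0,-0.5,0.25,0,1,0,0,0,-1,0.5,0,1,0,0,0,-1,0.5,0,1]}}

```text
t: 2.55
ee_pos: [445.9, 173.0, 297.9]
orientation: [2.225, 2.217, 0.001]
ft_force: [0.4, 0.9, 0.2]
width: 88.0
grasp_force: 0.0
```

Call:
{"name": "arm_command", "arguments": {"rows": [0,0,0,-0.5,0.25,0,1,0,0,0,-1,0.5,0,1,0,0,0,-1,0.5,0,1]}}

```text
t: 2.85
ee_pos: [485.9, 93.2, 297.9]
orientation: [2.225, 2.217, 0.001]
ft_force: [-0.1, 0.8, -0.4]
width: 88.0
grasp_force: 0.0
```

Call:
{"name": "arm_command", "arguments": {"rows": [0,0,0,-0.5,0.25,0,1,0,0,0,-1,0.5,0,1,0,0,0,-1,0.5,0,1,0,0,0,-1,0.5,0,1]}}

```text
t: 3.25
ee_pos: [523.9, 15.7, 297.4]
orientation: [-2.223, -2.218, -0.0]
ft_force: [0.2, 0.5, 0.2]
width: 87.8
grasp_force: 0.0
```

```bash
python3 - <<'E'
from h import *
im,d,K,k1,C=snap("wrist"); cv2.imwrite("pics/w1.png",im[:,:,::-1]); np.savez("w1.npz",im=im,d=d,K=K,k1=k1,C=C)
print(C.round(2).tolist())
o=ctrl.get_obs();print(o["ee_pos"],o["orientation"],o["qpos"],o["t"])
E
```

```text
[[1.0, -0.0, -0.0, 524.53], [-0.0, -0.96, -0.26, 87.11], [-0.0, 0.26, -0.96, 439.78], [0.0, 0.0, 0.0, 1.0]]
[523.48362976  16.12836463 297.38079184] [-2.22183296e+00 -2.21939991e+00  3.73881792e-06] [7.61585938e-03 2.09505091e-01 1.79761419e+00 9.15158744e-04
 1.13529317e+00 8.32510608e-03] 3.3
```

View pics/w1.png

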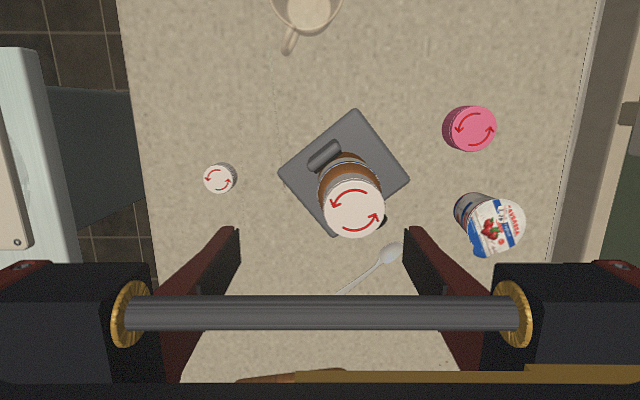

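The wrist view shows the cap's top disc at about (355,207), and everything else is clear of it. I'll segment the disc by depth and fit it.

```bash
cat >> h.py <<'E'
def cap(im,d,K,k1,C,guess):
    vs,us=np.mgrid[max(0,guess[1]-50):min(400,guess[1]+50),guess[0]-50:guess[0]+50]
    m=np.zeros(d.shape,np.uint8)
    for v,u in zip(vs.ravel(),us.ravel()):
        if d[v,u]>0 and 155<bydepth((u,v),d[v,u],K,k1,C)[2]<172: m[v,u]=255
    cs,_=cv2.findContours(m,cv2.RETR_EXTERNAL,cv2.CHAIN_APPROX_NONE)
    c=max(cs,key=cv2.contourArea); h=cv2.convexHull(c)
    e=cv2.fitEllipse(h); W=np.array([onplane(p[0],162.0,K,k1,C)[:2] for p in h]).astype(np.float32)
    z=np.median([bydepth((u,v),d[v,u],K,k1,C)[2] for v,u in np.argwhere(m)])
    return e,cv2.minEnclosingCircle(W),z
E
python3 - <<'E'
from h import *
f=np.load("w1.npz");A=(f["K"],float(f["k1"]),f["C"])
e,c,z=cap(f["im"],f["d"],*A,(355,207));print(e,c,z,onplane(e[0],162,*A))
E
```

```text
((354.1301574707031, 208.1137237548828), (59.936195373535156, 61.85157012939453), 74.45378875732422) ((553.6519775390625, -1.3009991645812988), 28.231000900268555) 161.87830290133724 [553.75190058  -0.61154696 162.        ]
```

Call:
{"name": "arm_command", "arguments": {"rows": [0,0,0,-0.2,0.38,0.2,1,0,0,0,-0.2,0.38,0.2,1,0,0,0,-0.2,0.38,0.2,1]}}

```text
t: 3.6
ee_pos: [553.5, 0.0, 281.1]
orientation: [-2.221, -2.22, 0.001]
ft_force: [-0.6, -0.0, -0.5]
width: 87.9
grasp_force: 0.0
```

```bash
python3 - <<'E'
from h import *
im,d,K,k1,C=snap("wrist");np.savez("w2.npz",im=im,d=d,K=K,k1=k1,C=C)
g=np.linalg.inv(C)@[553,-1.7,162,1];g=(K@(g[:3]/g[2]))[:2].astype(int)
e,c,z=cap(im,d,K,k1,C,tuple(g));print(g,e,c,z,onplane(e[0],162,K,k1,C))
f=np.load("w1.npz");B=(f["K"],float(f["k1"]),f["C"]);e1=cap(f["im"],f["d"],*B,(355,207))[0]
A=np.zeros((3,3));b=np.zeros(3)
for p,dd in (ray(e1[0],*B),ray(e[0],K,k1,C)):
    dd=dd/np.linalg.norm(dd);M=np.eye(3)-np.outer(dd,dd);A+=M;b+=M@p
print("tri",np.linalg.solve(A,b)); o=ctrl.get_obs();print(o["ee_pos"],o["orientation"],o["t"])
E
```

```text
[320 197] ((321.6633605957031, 196.23745727539062), (64.8231201171875, 65.82808685302734), 87.95349884033203) ((554.0381469726562, -1.4206650257110596), 28.105344772338867) 161.83176119316113 [554.17982604  -0.72813097 162.        ]
tri [554.17343008  -1.83793221 158.05375649]
[ 5.53318533e+02 -1.05512727e-01  2.81545243e+02] [-2.22132309e+00 -2.22001151e+00  8.08348212e-04] 3.65
```

Two views agree: the cap is at (554, -1.3) with its top near z = 162. Descending to TCP z of about 151, then closing.

Call:
{"name": "arm_command", "arguments": {"rows": [0,0,0,-0.016,0.008,0.4,1,0,0,0,-0.016,0.008,0.8,1,0,0,0,-0.016,0.008,0.8,1]}}

```text
t: 3.95
ee_pos: [551.5, -1.8, 214.8]
orientation: [-2.219, -2.217, 0.007]
ft_force: [0.2, 0.1, -0.2]
width: 87.7
grasp_force: 0.0
```

Call:
{"name": "arm_command", "arguments": {"rows": [0,0,0,0,0,0.25,1,0,0,0,0,0,0.5,1,0,0,0,0,0,0.7,1,0,0,0,0,0,0.83,1,0,0,0,0,0,0.83,1]}}

```text
t: 4.45
ee_pos: [554.3, -2.5, 151.4]
orientation: [-2.223, -2.219, 0.001]
ft_force: [-0.5, -0.4, 0.4]
width: 87.5
grasp_force: 0.0
```

Call:
{"name": "arm_command", "arguments": {"rows": [0,0,0,0,0,0,-1,0,0,0,0,0,0,-1,0,0,0,0,0,0,-1,0,0,0,0,0,0,-1,0,0,0,0,0,0,-1]}}

```text
t: 4.95
ee_pos: [554.9, -3.1, 151.7]
orientation: [2.224, 2.219, 0.0]
ft_force: [-0.9, -0.2, 3.5]
width: 55.6
grasp_force: 30.0
```

Call:
{"name": "arm_command", "arguments": {"rows": [0,0,0,0,0,0,-1,0,0,0,0,0,0,-1,0,0,0,0,0,0,-1]}}

```text
t: 5.25
ee_pos: [554.9, -3.0, 151.6]
orientation: [2.224, 2.219, 0.0]
ft_force: [-0.9, 0.3, 5.0]
width: 56.0
grasp_force: 30.0
```

```bash
python3 - <<'E'
from h import *
o=ctrl.get_obs();print({k:np.round(v,3) for k,v in o.items() if k in("ee_pos","ft_force","moment","qpos","width")})
im,d,K,k1,C=snap("wrist");cv2.imwrite("pics/w3.png",im[:,:,::-1])
E
```

```text
{'qpos': array([-0.027,  0.444,  1.849, -0.   ,  0.848, -0.025]), 'ee_pos': array([554.907,  -3.039, 151.571]), 'ft_force': array([-0.878,  0.342,  4.982]), 'moment': array([-0.138,  0.276, -0.08 ]), 'width': np.float64(56.0)}
```

View pics/w3.png

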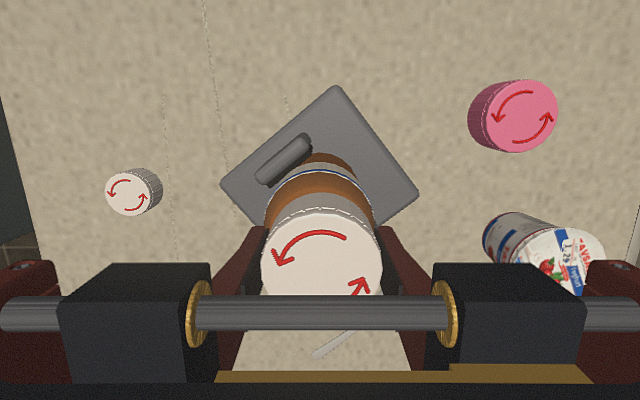

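The cap is gripped, with its disc at about (322,255) centred between the pads. Now pressing down.

Call:
{"name": "arm_command", "arguments": {"rows": [0,0,0,0,0,0.025,-1,0,0,0,0,0,0.05,-1,0,0,0,0,0,0.07,-1,0,0,0,0,0,0.07,-1,0,0,0,0,0,0.07,-1]}}

```text
t: 5.8
ee_pos: [554.9, -3.0, 145.9]
orientation: [2.224, 2.219, 0.0]
ft_force: [-1.1, -0.1, 5.5]
width: 55.9
grasp_force: 30.0
```

Pressed about 5.6 mm at 5.5 N, as expected. Turning anticlockwise, which is negative about tool z.

Call:
{"name": "arm_command", "arguments": {"rows": [0,0,-0.03,0,0,0,-1,0,0,-0.06,0,0,0,-1,0,0,-0.09,0,0,0,-1,0,0,-0.12,0,0,0,-1,0,0,-0.15,0,0,0,-1]}}

```text
t: 6.3
ee_pos: [555.4, -2.9, 146.1]
orientation: [1.639, 2.679, 0.001]
ft_force: [-0.2, 0.8, 5.9]
width: 55.9
grasp_force: 30.0
```

Call:
{"name": "arm_command", "arguments": {"rows": [0,0,-0.03,0,0,0,-1,0,0,-0.06,0,0,0,-1,0,0,-0.09,0,0,0,-1,0,0,-0.12,0,0,0,-1,0,0,-0.15,0,0,0,-1]}}

```text
t: 6.8
ee_pos: [555.4, -2.9, 146.1]
orientation: [0.968, 2.987, 0.001]
ft_force: [0.0, -0.3, 5.2]
width: 55.7
grasp_force: 30.0
```

Call:
{"name": "arm_command", "arguments": {"rows": [0,0,-0.03,0,0,0,-1,0,0,-0.06,0,0,0,-1,0,0,-0.08,0,0,0,-1,0,0,-0.08,0,0,0,-1,0,0,-0.08,0,0,0,-1]}}

```text
t: 7.3
ee_pos: [555.4, -2.9, 146.1]
orientation: [0.592, 3.084, 0.0]
ft_force: [0.1, 0.1, 5.3]
width: 55.8
grasp_force: 30.0
```

```bash
python3 - <<'E'
from h import *
o=ctrl.get_obs();print({k:np.round(v,3) for k,v in o.items() if k in("ee_pos","ft_force","moment","qpos","width")})
im,d,K,k1,C=snap("wrist");cv2.imwrite("pics/w4.png",im[:,:,::-1])
E
```

```text
{'qpos': array([-0.027,  0.453,  1.851,  0.   ,  0.836, -1.219]), 'ee_pos': array([555.373,  -2.934, 146.125]), 'ft_force': array([0.145, 0.074, 5.304]), 'moment': array([0.008, 0.035, 0.05 ]), 'width': np.float64(55.777)}
```

View pics/w4.png

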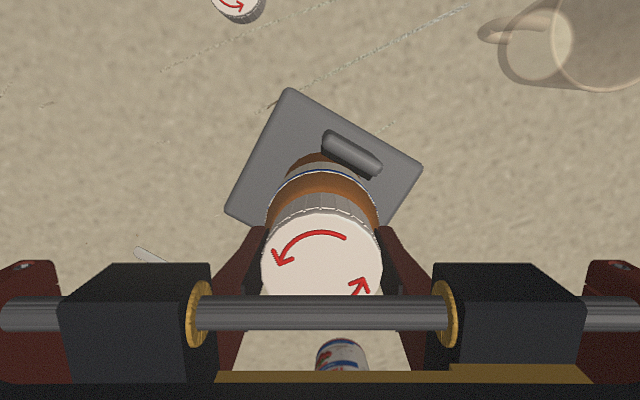

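The arrows kept their place relative to the gripper while the stand turned in view, so the cap turned about 68°. Lifting straight up.

Call:
{"name": "arm_command", "arguments": {"rows": [0,0,0,0,0,-0.05,-1,0,0,0,0,0,-0.1,-1,0,0,0,0,0,-0.17,-1,0,0,0,0,0,-0.25,-1,0,0,0,0,0,-0.25,-1]}}

```text
t: 7.85
ee_pos: [555.0, -3.0, 166.4]
orientation: [0.592, 3.084, 0.0]
ft_force: [-0.1, 0.2, 0.1]
width: 55.9
grasp_force: 30.0
```

Call:
{"name": "arm_command", "arguments": {"rows": [0,0,0,0,0,-0.12,-1,0,0,0,0,0,-0.24,-1,0,0,0,0,0,-0.36,-1,0,0,0,0,0,-0.44,-1,0,0,0,0,0,-0.47,-1]}}

```text
t: 8.35
ee_pos: [555.2, -3.0, 204.4]
orientation: [0.592, 3.084, 0.0]
ft_force: [-0.1, -0.7, -1.0]
width: 55.6
grasp_force: 30.0
```

Call:
{"name": "arm_command", "arguments": {"rows": [0,0,0,0,0,0,-1,0,0,0,0,0,0,-1,0,0,0,0,0,0,-1,0,0,0,0,0,0,-1,0,0,0,0,0,0,-1]}}

```text
t: 8.85
ee_pos: [554.6, -3.0, 203.0]
orientation: [-0.592, -3.085, 0.0]
ft_force: [0.3, -0.1, -0.3]
width: 55.9
grasp_force: 30.0
```

```bash
python3 - <<'E'
from h import *
im,d,K,k1,C=snap("side");
a=cv2.resize(im[120:270,240:400,::-1],None,fx=4,fy=4,interpolation=cv2.INTER_CUBIC);cv2.imwrite("pics/s5.png",a)
o=ctrl.get_obs();print({k:np.round(v,3) for k,v in o.items() if k in("t","ee_pos","orientation","ft_force","qvel","width","grasp_force")})
E
```

```text
{'t': np.float64(8.9), 'qvel': array([ 0.   , -0.001, -0.001,  0.001,  0.001, -0.001]), 'ee_pos': array([554.604,  -3.001, 203.047]), 'orientation': array([-0.592, -3.085,  0.   ]), 'ft_force': array([ 0.315, -0.148, -0.541]), 'grasp_force': np.float64(29.994), 'width': np.float64(55.703)}
```

View pics/s5.png

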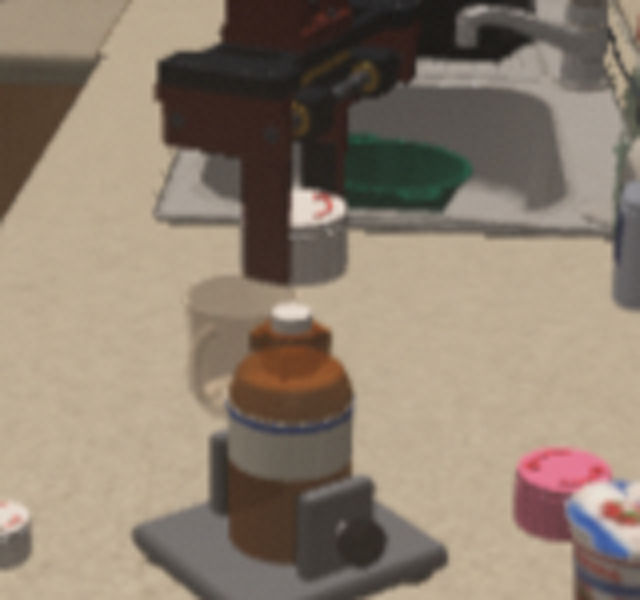

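The cap, at crop position (310,235), is off and upright in the gripper. It is straight above the bare neck and plug, which are at (290,320), and everything else is undisturbed.

```bash
python3 -c "
from workcell import ctrl
print(ctrl.close_job())"
```

```text
the job is handed in; nothing more can be done
None
```

The bottle is open: I pressed the cap, turned it about 68° anticlockwise and lifted it off, and it is held upright and still about 3.5 cm above the bottle mouth (job handed in at about 9 s).

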